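# Line up the reagent jars by size

## Task

Stand the four amber reagent jars on the four round marks of the white strip, one in the middle of each mark, in order of size: the tallest next to the steel bookend and each one after it shorter, down to the smallest at the far end. Keep the jars upright, and leave the beaker where it stands.

Things in the scene. Friction and masses are not known exactly. Their poses are not given: they have to be found in the camera images.
- jar_xl_center (a point): The largest of four straight-sided round amber glass jars with flat white screw caps as wide as the jar: 58 mm in diameter, 98 mm tall over the cap, about 300 g, loose, standing upright on the bench. The point is its centre, half-way up (49 mm above its underside); z is its axis, pointing up.
- jar_l_center (a point): The second largest of four straight-sided round amber glass jars with flat white screw caps as wide as the jar: 50 mm in diameter, 82 mm tall over the cap, about 200 g, loose, standing upright on the bench. The point is its centre, half-way up (41 mm above its underside); z is its axis, pointing up.
- jar_m_center (a point): The third largest of four straight-sided round amber glass jars with flat white screw caps as wide as the jar: 42 mm in diameter, 66 mm tall over the cap, about 120 g, loose, standing upright on the bench. The point is its centre, half-way up (33 mm above its underside); z is its axis, pointing up.
- jar_s_center (a point): The smallest of four straight-sided round amber glass jars with flat white screw caps as wide as the jar: 34 mm in diameter, 50 mm tall over the cap, about 60 g, loose, standing upright on the bench. The point is its centre, half-way up (25 mm above its underside); z is its axis, pointing up.
- mark_1: One of four identical round grey marks with a black rim, 72 mm in diameter, printed flat in a straight row, 85 mm apart, on a fixed white strip (420 x 100 mm, its top 6 mm above the bench). Which mark is which place in the row changes from start to start. Origin: the mark's centre, at the strip's top; x across the strip, y along the row.
- mark_2: One of four identical round grey marks with a black rim, 72 mm in diameter, printed flat in a straight row, 85 mm apart, on a fixed white strip (420 x 100 mm, its top 6 mm above the bench). Which mark is which place in the row changes from start to start. Origin: the mark's centre, at the strip's top; x across the strip, y along the row.
- mark_3: One of four identical round grey marks with a black rim, 72 mm in diameter, printed flat in a straight row, 85 mm apart, on a fixed white strip (420 x 100 mm, its top 6 mm above the bench). Which mark is which place in the row changes from start to start. Origin: the mark's centre, at the strip's top; x across the strip, y along the row.
- mark_4: One of four identical round grey marks with a black rim, 72 mm in diameter, printed flat in a straight row, 85 mm apart, on a fixed white strip (420 x 100 mm, its top 6 mm above the bench). Which mark is which place in the row changes from start to start. Origin: the mark's centre, at the strip's top; x across the strip, y along the row.
- bookend: Upright dark steel plate, 90 mm wide, 6 mm thick, 50 mm tall, on a 30 mm wide foot, 3 mm thick, fixed across one end of the white strip (either end; the other end has only a low white bar, 6 mm high). Origin: centre of its underside, at the strip's top, on the line of the marks and 62.5 mm from the centre of the nearest mark; x across the strip, y along the row.
- beaker: Clear empty beaker, 66 mm in diameter at the rim, 70 mm tall, loose, standing among the jars; to be left where it is. A stack of three clear petri dishes (63 mm across, 36 mm tall) also stands among them. Origin: centre of the beaker's underside; z is its axis, pointing up.
Mind the look-alikes: they are no part of the job. Leave any purple or turquoise look-alike of the part that bears jar_s_center alone.

How it is judged:
By the outcome, as a careful person would: the job done as asked, in the order asked, and still so for the second after the job is handed in, with the robot touching nothing.
It also fails if it takes over 90 s, if anything falls off the work surface, if the arm or the gripper's body presses on something with over 40 N, if the wrist force passes 120 N, or if a joint passes its speed limit or range.

## Robot

A 6-joint arm with a two-finger parallel gripper is mounted at the origin on the work surface. World frame = base frame: x ahead of the robot, y to its left, z up, the work surface at z = 0. Lengths are in m, angles in degrees, forces in N, time in s.
With the tool pointing down it reaches from about 0.3 to 0.75 m from the base axis. Payload 8.5 kg.
Tool frame: the origin (TCP) lies midway between the tips of the shut fingers; the grasp point (between the pads) lies 19 mm behind it; z points along the fingers, y is the direction in which the jaws open and shut (so a half turn about z gives the same grasp; the last joint's range is limited). The gripper opens to 85 mm and grips with 20 to 120 N. Pads are 22 mm wide; open, the fingers measure 114 mm over their backs; the gripper's body (76 mm by 85 mm) begins 54 mm behind the grasp point. The pads swing forward as they close: fully open they stand 13 mm farther back than shut.
Start: joints at [63.123, 21.807, 74.336, -0, 83.858, -12.336], TCP at [0.138, 0.532, 0.192] pointing down, gripper open.
Joint ranges: [-178.18, 178.18], [-50.72, 133.34], [12.68, 142.11], [-81.47, 261.47], [9.98, 163.14], [-165.26, 165.26]. Speed limits (degrees/s): [136.94, 136.94, 180, 180, 180, 180].

## Interface

Orientations are given as a 3x3 rotation matrix whose columns are the frame's x, y, z axes.
In Python, from rig import env, viewer, ticket gives the robot as it stands. The module is installed in compiled form; this text tells all that it offers.
- The arm moves only by the shell command python3 -m pendant 'ROWS' [FORCE]. ROWS is JSON, a list of rows, each a list of 3 entries, a list of its own where there are three numbers: the shift along the world's x, y, z in mm, then the turn about the world's z in rad, then the opening, from -1 (shut) to 1 (fully open). A call has 1 to 12 rows; each row shifts and turns the pose as measured when the row begins; what a row does not reach is not made up. A row lasts 1/8 s, in which the tool goes at most 62.5 mm and 10.7 degrees, less where a joint would pass 70% of its speed; a pose out of reach is approached as far as the arm can. A call with a gripper value outside its range is refused whole. The fingers move at their own pace and stop on an object; FORCE is the grip in N (left out, the last holds). Time passes only in rows, so rows that do not move let the fingers close. It gives the time, the measured TCP pose, the force and the opening at its end, in the units of the state.
- env.observe(): the state, without advancing time (a new reading comes with each control period).
- viewer.get_image(name): name is "scene" or "top" or "wrist"; returns (picture, depth): 400x640x3 uint8, red, green, blue; 400x640 float32, m along the optical axis (not along the pixel's ray), 0 where there is no reading.
- viewer.camera_params(name): a dict with "fx", "fy", "cx", "cy" (pixels), "D" ([k1, k2, p1, p2, k3] as OpenCV has them; the pictures are not rectified), "rvec" (rotation vector, rad) and "tvec" (3), from world to camera coordinates, as OpenCV has them; the wrist camera has in their place "T_tool_cam" (4x4, takes a point from camera to tool coordinates, whose origin is the TCP and whose axes are the flange's). Camera axes: x right, y down, z forward; pixel columns grow to the right and rows downward; lengths in m; the calibration is good to about 2 mm. A picture is of the moment at which its call begins: read the wrist's pose just before it. camera_params takes no time and is no camera call.
- ticket.close_job(): hands the job in, once; it reports no verdict.
The state is a dict: "time_s": time; "q": joint angles; "qvel": joint speeds; "joint_efforts": joint torques, N m; "position": TCP position; "tool_rot": TCP orientation; "ft_force": force on the tool from outside, world axes, zero at the start; "wrist_torque": the same for the moment, N m; "grip_width": finger opening in m.
Only numpy, scipy, OpenCV 4.12 (cv2) and the standard library are available. Lean on these libraries where they do the work, as an engineer would, in place of code of your own. Each camera call takes 0.05 s, during which the arm holds its last target. There are 200 camera calls.

## Working session

There is one attempt and no reset: what is moved stays moved. The work goes in short steps, Python scripts to look and compute and a shell command to move; the robot and the scene stay as the last step left them, time stands still between calls to the robot, and variables do not carry over. Pictures are saved under pics/ and viewed, about 12 in all and at most 16, crops included, and the job is handed in when it is done.

```bash
mkdir -p pics; cat > h.py <<'E'
import numpy as np,cv2
from rig import env,viewer,ticket
def shot(n,f,crop=None,s=1):
    st=env.observe(); im,d=viewer.get_image(n); np.savez(f'{f}.npz',im=im,d=d,p=st['position'],R=st['tool_rot'])
    save(im,f,crop,s); return im,d
def save(im,f,crop=None,s=1):
    o=im[:,:,::-1]
    if crop: x0,y0,x1,y1=crop; o=o[y0:y1,x0:x1]
    cv2.imwrite(f'pics/{f}.png',cv2.resize(o,None,fx=s,fy=s,interpolation=cv2.INTER_CUBIC))
def cam(n,st=None):
    c=viewer.camera_params(n);K=np.array([[c['fx'],0,c['cx']],[0,c['fy'],c['cy']],[0,0,1]]);D=np.array(c['D'],float)
    if 'T_tool_cam' in c:
        T=np.eye(4);T[:3,:3]=st['R'];T[:3,3]=st['p'];T=T@np.array(c['T_tool_cam'])
        return K,D,T[:3,:3],T[:3,3]
    R=cv2.Rodrigues(np.array(c['rvec'],float))[0];return K,D,R.T,-R.T@np.array(c['tvec'],float).ravel()
def onplane(n,uv,z,st=None):
    K,D,R,o=cam(n,st);u=cv2.undistortPoints(np.array(uv,float).reshape(-1,1,2),K,D)[:,0]
    r=np.c_[u,np.ones(len(u))]@R.T
    return o+r*((np.array(z)-o[2])/r[:,2])[:,None]
def cloud(n,d,st=None):
    K,D,R,o=cam(n,st);v,u=np.mgrid[:400,:640]
    p=cv2.undistortPoints(np.stack([u,v],-1).reshape(-1,1,2).astype(float),K,D)[:,0]
    return ((np.c_[p,np.ones(len(p))]*d.reshape(-1,1))@R.T+o).reshape(400,640,3)
E
python3 - <<'E'
from h import *
shot('top','top1',None,1.25); shot('scene','sc1',None,1.25)
print(env.observe()); print(cam('top')[2:])
E
```

```text
{'time_s': 0.1, 'q': array([ 6.31212699e+01,  2.18386529e+01,  7.43793015e+01,  1.79644408e-05,
        8.38593568e+01, -1.23361068e+01]), 'qvel': array([ 0.03834019,  0.03780508, -0.07126635, -0.00760456, -0.04516835,
       -0.03010799]), 'joint_efforts': array([ 2.97089617e-03, -4.49228168e+01, -2.31660032e+01, -1.69292821e-04,
        3.55001081e-03, -9.23375893e-06]), 'position': array([0.13796359, 0.53208786, 0.19146582]), 'tool_rot': array([[-9.67961014e-01,  2.51099786e-01, -6.10316676e-04],
       [ 2.51100362e-01,  9.67960309e-01, -1.20341801e-03],
       [ 2.88584313e-04, -1.31811245e-03, -9.99999090e-01]]), 'ft_force': array([-0.56052556, -0.23930112,  0.46050291]), 'wrist_torque': array([ 0.06852892, -0.01387509, -0.01424126]), 'grip_width': 0.08541959373323724}
(array([[-0.02495334, -0.98572133,  0.16652566],
       [-0.99957643,  0.02709744,  0.01061547],
       [-0.01497631, -0.16619024, -0.98597998]]), array([ 0.36794423, -0.02707146,  1.07242083]))
```

View pics/top1.png

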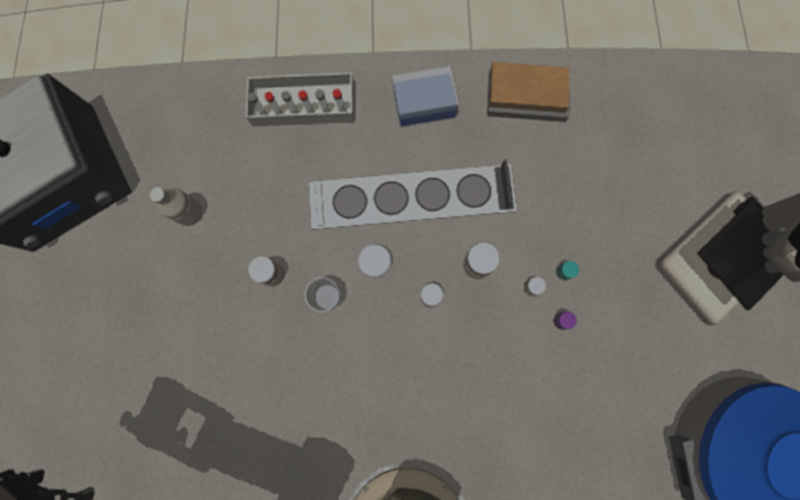

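View pics/sc1.png

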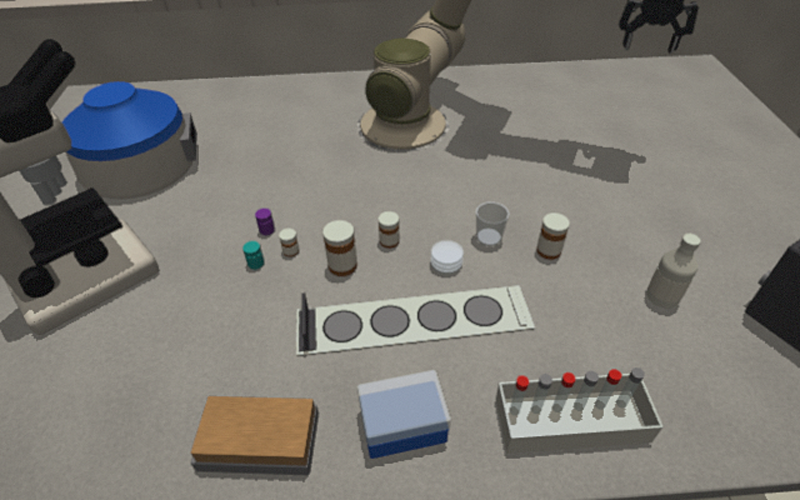

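The top view shows the bookend at the right (-y) end. In 1.25x pixels, the caps are XL (483,258), L (262,270), M (432,294) and S (536,286). The beaker is at (323,294) and the petri stack at (375,260). The marks run from (350,201) to (474,190).

```bash
cat > m.py <<'E'
from h import *
z=np.load('top1.npz');im,d=z['im'],z['d'];P=cloud('top',d)
H=dict(XL=(.098,483,258,29),L=(.082,262,270,25),M=(.066,432,294,21),S=(.05,536,286,17))
for k,(h,u,v,r) in H.items():
    c=onplane('top',[(u/1.25,v/1.25)],h)[0]
    m=(np.abs(P[...,2]-h)<.008)&(np.hypot(P[...,0]-c[0],P[...,1]-c[1])<.05)
    vv,uu=np.where(m)
    (cc,rr)=cv2.minEnclosingCircle(np.c_[uu,vv].astype(np.float32))
    # bright cap mask
    g=im.min(2); m2=np.zeros_like(g); x,y=int(u/1.25),int(v/1.25); m2[y-18:y+19,x-18:x+19]=(g[y-18:y+19,x-18:x+19]>140)
    n,l,s,ce=cv2.connectedComponentsWithStats(m2.astype(np.uint8)); i=l[y,x]
    print(k,'click',c.round(4),'depth med',np.median(P[m],0).round(4),m.sum(),'bright',onplane('top',[ce[i]],h)[0].round(4),s[i])
g=im.max(2)
M=[]
for u,v in [(350,201),(391,198),(432,194),(474,190)]:
    x,y=int(u/1.25),int(v/1.25); m2=np.zeros_like(g); sl=np.s_[y-17:y+18,x-17:x+18]; m2[sl]=g[sl]<130
    n,l,s,ce=cv2.connectedComponentsWithStats(m2); i=l[y,x]
    c=onplane('top',[ce[i]],.006)[0]; M.append(c); print('mark',c.round(4),s[i],'depthz',P[y,x].round(4))
print(np.linalg.norm(np.diff(M,axis=0),axis=1))
print('beaker,petri',onplane('top',[(323/1.25,294/1.25),(375/1.25,260/1.25)],[.07,.036]).round(3), 'bookend top',onplane('top',[(506/1.25,162/1.25)],.056))
E
python3 m.py
```

```text
XL click [ 0.5031 -0.1542  0.098 ] depth med [ 0.5039 -0.1535  0.097 ] 497 bright [ 0.5043 -0.155   0.098 ] [375 194  24  24 441]
L click [0.4936 0.2577 0.082 ] depth med [0.4943 0.2596 0.0813] 340 bright [0.4961 0.2611 0.082 ] [199 206  20  20 301]
M click [ 0.4423 -0.0598  0.066 ] depth med [ 0.4423 -0.0579  0.0652] 249 bright [ 0.4421 -0.0585  0.066 ] [337 227  17  17 212]
S click [ 0.4529 -0.2596  0.05  ] depth med [ 0.4526 -0.2605  0.0489] 164 bright [ 0.4548 -0.261   0.05  ] [423 222  13  13 129]
mark [0.6408 0.101  0.006 ] [266 147  28  28 618] depthz [0.6432 0.0998 0.0053]
mark [0.6459 0.0163 0.006 ] [299 145  28  27 620] depthz [0.6455 0.0176 0.0073]
mark [ 0.6513 -0.0683  0.006 ] [332 142  29  27 620] depthz [ 0.6515 -0.0669  0.0052]
mark [ 0.6565 -0.153   0.006 ] [365 139  28  28 625] depthz [ 0.6576 -0.1545  0.0034]
[0.0848242  0.08478375 0.0848537 ]
beaker,petri [[0.447 0.144 0.07 ]
 [0.514 0.048 0.036]] bookend top [[ 0.69888231 -0.2148997   0.056     ]]
```

The measurements fit: the marks are 84.8 mm apart against the 85 mm given, and the cap depths match the jar heights. I'll set the jaws across the strip (along x) for every pick and place, starting with the XL jar.

```bash
python3 -m pendant '[[[28,-54,0],-0.105,1],[[28,-54,0],-0.105,1],[[28,-54,0],-0.105,1],[[28,-54,0],-0.105,1],[[28,-54,0],-0.105,1],[[28,-54,0],-0.105,1],[[28,-54,0],-0.105,1],[[28,-54,0],-0.105,1],[[28,-54,0],-0.105,1],[[28,-54,0],-0.105,1],[[28,-54,0],-0.105,1],[[28,-54,0],-0.105,1]]' 40
```

```text
time_s: 1.6
position: [0.4769, -0.134, 0.1892]
tool_rot: [[-0.021, 1.0, -0.002], [1.0, 0.021, 0.001], [0.001, -0.002, -1.0]]
ft_force: [-0.1, 0.3, 0.3]
grip_width: 0.0853
```

```bash
python3 -m pendant '[[[27,-20,0],0.04,1],[[0,0,0],0,1]]'; python3 - <<'E'
from h import *
im,d=shot('wrist','w1');st=np.load('w1.npz');print(st['p'])
P=cloud('wrist',d,st)
m=(abs(P[...,2]-.098)<.008)&(d>0);v,u=np.where(m)
n,l,s,c=cv2.connectedComponentsWithStats(m.astype(np.uint8))
for i in range(1,n):
    if s[i][4]>200: print(s[i],onplane('wrist',[c[i]],.098,st),P[l==i].mean(0),np.ptp(P[l==i],0))
E
```

```text
time_s: 1.85
position: [0.5051, -0.1584, 0.1875]
tool_rot: [[-0.056, 0.998, -0.004], [0.998, 0.056, 0.002], [0.002, -0.004, -1.0]]
ft_force: [-0.6, 0.8, -0.1]
grip_width: 0.0855
[ 0.50505288 -0.158356    0.18750837]
[ 288  156   64   63 3127] [[ 0.50381992 -0.15336848  0.098     ]] [ 0.50383198 -0.15368146  0.09771185] [0.05722496 0.0570215  0.01032783]
```

View pics/w1.png

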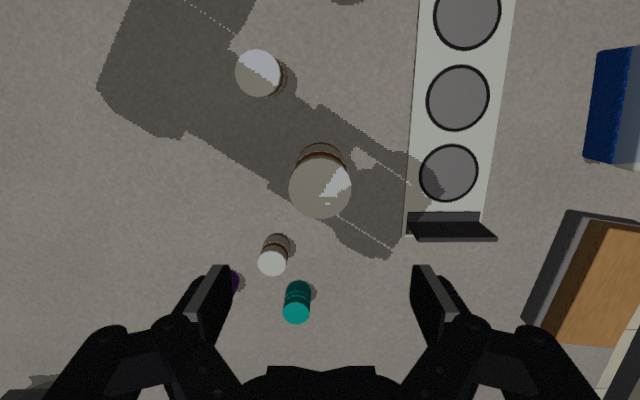

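The wrist picture shows the XL cap at pixel (320,188). It measures (0.504,-0.1535), 57 mm across, which agrees with the top view. Going down to grip.

```bash
python3 -m pendant '[[[-1,5,-50],0,1],[[0,0,-50],0,1],[[0,0,-45],0,1],[[0,0,0],0,1]]'; python3 - <<'E'
from h import *
st=np.load('w1.npz')
print(onplane('wrist',[(448.5,172.5),(458,98)],.006,st))
E
```

```text
time_s: 2.4
position: [0.5004, -0.1481, 0.0411]
tool_rot: [[-0.058, 0.998, -0.003], [0.998, 0.058, 0.001], [0.002, -0.003, -1.0]]
ft_force: [-0.4, 0.2, 0.9]
grip_width: 0.0853
[[ 0.6563739  -0.15268599  0.006     ]
 [ 0.65178901 -0.06840136  0.006     ]]
```

```bash
python3 -m pendant '[[[3,-5,0],0,1],[[0,0,0],0,-1],[[0,0,0],0,-1],[[0,0,0],0,-1],[[0,0,0],0,-1],[[0,0,0],0,-1],[[0,0,0],0,-1]]' 40
```

```text
time_s: 3.28
position: [0.505, -0.1536, 0.0466]
tool_rot: [[-0.059, 0.998, 0.003], [0.998, 0.059, -0.002], [-0.002, 0.003, -1.0]]
ft_force: [0.5, -0.0, -3.8]
grip_width: 0.0557
```

```bash
python3 -m pendant '[[[0,0,20],0,-1],[[0,0,20],0,-1],[[40,0,0],0,-1],[[40,0,0],0,-1],[[40,0,0],0,-1],[[28,0,0],0,-1],[[0,0,0],0,-1]]'; python3 - <<'E'
from h import *
im,d=shot('wrist','w2');st=np.load('w2.npz')
E
```

```text
time_s: 4.15
position: [0.6559, -0.1529, 0.0859]
tool_rot: [[-0.058, 0.998, -0.001], [0.998, 0.058, -0.0], [-0.0, -0.001, -1.0]]
ft_force: [-0.5, -0.3, -3.2]
grip_width: 0.0557
```

View pics/w2.png

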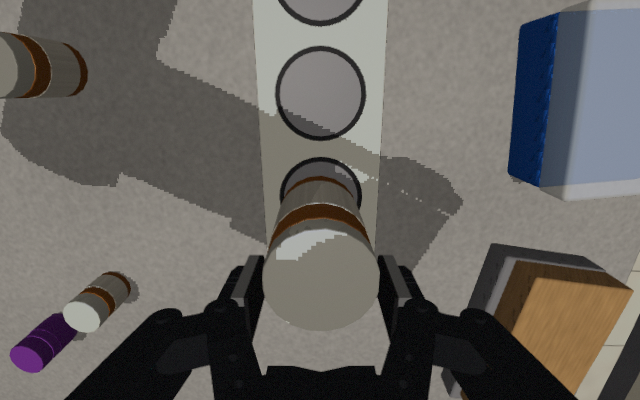

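The jar is held upright at pixel (320,270), above the mark nearest the bookend. I'll lower it gently.

```bash
python3 -m pendant '[[[0,0,-15],0,-1],[[0,0,-12],0,-1],[[0,0,-3],0,-1],[[0,0,0],0,-1]]'
```

```text
time_s: 4.7
position: [0.6522, -0.1528, 0.0532]
tool_rot: [[-0.057, 0.998, -0.005], [0.998, 0.057, 0.001], [0.001, -0.005, -1.0]]
ft_force: [0.6, 0.3, -3.0]
grip_width: 0.0558
```

```bash
python3 -m pendant '[[[4,0,2],0,-1],[[0,0,0],0,-1],[[0,0,-2],0,-1],[[0,0,-1],0,-1]]'
```

```text
time_s: 5.2
position: [0.657, -0.153, 0.0534]
tool_rot: [[-0.057, 0.998, -0.003], [0.998, 0.057, 0.0], [0.0, -0.003, -1.0]]
ft_force: [0.7, -0.2, -2.8]
grip_width: 0.0557
```

```bash
python3 -m pendant '[[[0,0,-1],0,-1],[[0,0,-1],0,-1]]'
```

```text
time_s: 5.45
position: [0.6571, -0.1532, 0.0524]
tool_rot: [[-0.057, 0.998, -0.002], [0.998, 0.057, -0.001], [-0.0, -0.003, -1.0]]
ft_force: [-4.4, 1.0, 8.4]
grip_width: 0.0558
```

The jar has touched down. I'll release it, rise and head for the L jar at (0.495,0.260).

```bash
python3 -m pendant '[[[0,0,0],0,1],[[0,0,0],0,1],[[0,0,0],0,1],[[0,0,0],0,1],[[0,0,0],0,1],[[0,0,20],0,1],[[0,0,40],0,1],[[0,0,50],0,1],[[0,0,20],0,1],[[-20,52,0],0,1],[[-20,52,0],0,1],[[-20,52,0],0,1]]'; python3 -m pendant '[[[-20,52,0],0,1],[[-20,52,0],0,1],[[-20,52,0],0,1],[[-20,52,0],0,1],[[-20,45,0],0,1],[[0,0,0],0,1]]'
```

```text
time_s: 6.95
position: [0.5961, 0.0032, 0.1858]
tool_rot: [[-0.051, 0.999, -0.0], [0.999, 0.051, -0.001], [-0.001, -0.0, -1.0]]
ft_force: [0.3, 0.5, 0.3]
grip_width: 0.0855
time_s: 7.7
position: [0.4901, 0.2669, 0.1868]
tool_rot: [[-0.055, 0.999, 0.002], [0.999, 0.055, 0.0], [0.0, 0.002, -1.0]]
ft_force: [0.4, -0.3, 0.7]
grip_width: 0.0852
```

```bash
cat > cap.py <<'E'
import sys
from h import *
n,h=sys.argv[1],float(sys.argv[2])
im,d=shot('wrist',n);st=np.load(n+'.npz');print(st['p'].round(4))
P=cloud('wrist',d,st);m=(abs(P[...,2]-h)<.006)&(d>0)
k,l,s,c=cv2.connectedComponentsWithStats(m.astype(np.uint8))
for i in range(1,k):
    if s[i][4]>200: q=P[l==i].mean(0);print(s[i],onplane('wrist',[c[i]],h,st).round(4),'d mm',((q-st['p'])[:2]*1e3).round(1),np.ptp(P[l==i],0).round(3))
E
python3 cap.py w3 .082
```

```text
[0.4901 0.2669 0.1868]
[466   0  44  34 322] [[0.6137 0.4188 0.082 ]] d mm [123.6 151.9] [0.038 0.023 0.012]
[ 300  168   52   51 2045] [[0.4961 0.2622 0.082 ]] d mm [ 6.  -4.9] [0.049 0.05  0.008]
```

```bash
python3 -m pendant '[[[6,-5,0],0,1],[[0,0,-50],0,1],[[0,0,-50],0,1],[[0,0,-40],0,1],[[0,0,-12],0,1],[[0,0,0],0,1]]'
```

```text
time_s: 8.5
position: [0.5038, 0.2526, 0.0324]
tool_rot: [[-0.043, 0.999, 0.008], [0.999, 0.043, -0.0], [-0.0, 0.008, -1.0]]
ft_force: [-0.4, 0.7, -0.2]
grip_width: 0.0851
```

```bash
python3 -m pendant '[[[-8,9,-5],0,1],[[0,0,0],0,1],[[0,0,0],0,1]]'
```

```text
time_s: 8.88
position: [0.4973, 0.2626, 0.0305]
tool_rot: [[-0.042, 0.999, 0.014], [0.999, 0.042, 0.002], [0.001, 0.014, -1.0]]
ft_force: [-0.2, 0.4, -0.7]
grip_width: 0.0854
```

```bash
python3 -m pendant '[[[0,0,0],0,-1],[[0,0,0],0,-1],[[0,0,0],0,-1],[[0,0,0],0,-1],[[0,0,0],0,-1],[[0,0,0],0,-1],[[0,0,0],0,-1],[[0,0,30],0,-1],[[0,0,35],0,-1],[[0,0,0],0,-1]]'
```

```text
time_s: 10.12
position: [0.4968, 0.2624, 0.0966]
tool_rot: [[-0.043, 0.999, 0.012], [0.999, 0.043, 0.001], [0.001, 0.012, -1.0]]
ft_force: [0.9, 0.8, -2.5]
grip_width: 0.0481
```

```bash
python3 -m pendant '[[[22,-47,0],0,-1],[[22,-47,0],0,-1],[[22,-47,0],0,-1],[[22,-47,0],0,-1],[[22,-47,0],0,-1],[[22,-47,0],0,-1],[[15,-35,0],0,-1],[[0,0,0],0,-1],[[0,0,0],0,-1]]'
```

```text
time_s: 11.25
position: [0.6404, -0.0644, 0.08]
tool_rot: [[-0.044, 0.999, -0.01], [0.999, 0.044, 0.005], [0.005, -0.01, -1.0]]
ft_force: [0.2, 1.1, -2.0]
grip_width: 0.048
```

```bash
python3 -m pendant '[[[11,-4,0],0,-1],[[0,0,-15],0,-1],[[0,0,-15],0,-1],[[0,0,0],0,-1],[[0,0,0],0,-1]]'
```

```text
time_s: 11.88
position: [0.6508, -0.0653, 0.0463]
tool_rot: [[-0.048, 0.999, -0.013], [0.999, 0.048, 0.006], [0.006, -0.013, -1.0]]
ft_force: [-0.9, 0.8, -2.4]
grip_width: 0.0478
```

```bash
python3 -m pendant '[[[0,-3,-3],0,-1],[[0,0,-2],0,-1],[[0,0,0],0,-1]]';python3 -m pendant '[[[0,0,-2],0,-1],[[0,0,0],0,-1]]'
```

```text
time_s: 12.25
position: [0.6512, -0.0687, 0.042]
tool_rot: [[-0.047, 0.999, -0.012], [0.999, 0.047, 0.005], [0.006, -0.011, -1.0]]
ft_force: [-1.2, 0.7, -1.6]
grip_width: 0.0483
time_s: 12.5
position: [0.6512, -0.0688, 0.04]
tool_rot: [[-0.047, 0.999, -0.011], [0.999, 0.047, 0.005], [0.006, -0.011, -1.0]]
ft_force: [-0.7, -0.5, -1.9]
grip_width: 0.0478
```

```bash
python3 -m pendant '[[[0,0,-1],0,-1],[[0,0,-1],0,-1]]';python3 -m pendant '[[[0,0,-1],0,-1]]'
```

```text
time_s: 12.75
position: [0.6513, -0.0688, 0.0383]
tool_rot: [[-0.047, 0.999, -0.011], [0.999, 0.047, 0.005], [0.006, -0.011, -1.0]]
ft_force: [-2.0, -0.1, 4.5]
grip_width: 0.048
time_s: 12.88
position: [0.6514, -0.0689, 0.0383]
tool_rot: [[-0.048, 0.999, -0.01], [0.999, 0.048, 0.005], [0.005, -0.01, -1.0]]
ft_force: [-4.5, 1.0, 8.4]
grip_width: 0.0481
```

L is down at (0.651,-0.069). I'll release it and move over M.

```bash
python3 -m pendant '[[[0,0,0],0,1],[[0,0,0],0,1],[[0,0,0],0,1],[[0,0,0],0,1],[[0,0,0],0,1],[[0,0,20],0,1],[[0,0,50],0,1],[[0,0,55],0,1],[[0,0,0],0,1],[[-50,2,0],0,1],[[-50,2,0],0,1],[[-50,2,0],0,1]]'; python3 -m pendant '[[[-45,2,0],0,1],[[0,0,0],0,1],[[0,0,0],0,1]]'; python3 cap.py w4 .066
```

```text
time_s: 14.38
position: [0.498, -0.0625, 0.1623]
tool_rot: [[-0.048, 0.999, -0.014], [0.999, 0.048, 0.006], [0.007, -0.014, -1.0]]
ft_force: [-0.6, -1.1, -0.3]
grip_width: 0.0853
time_s: 14.75
position: [0.4483, -0.0596, 0.1606]
tool_rot: [[-0.047, 0.999, -0.017], [0.999, 0.047, 0.007], [0.008, -0.017, -1.0]]
ft_force: [0.9, 0.5, 1.1]
grip_width: 0.0854
[ 0.4483 -0.0596  0.1606]
[ 293  167   45   45 1573] [[ 0.442  -0.0577  0.066 ]] d mm [-6.4  1.7] [0.041 0.041 0.008]
[504 187  45  47 432] [[ 0.6316 -0.0621  0.066 ]] d mm [183.1  -2.6] [0.033 0.045 0.012]
[487 262  57  46 511] [[ 0.6387 -0.1394  0.066 ]] d mm [189.9 -79.7] [0.05  0.049 0.012]
[615 347  25  34 203] [[ 0.8225 -0.2534  0.066 ]] d mm [ 381.7 -199.6] [0.026 0.052 0.001]
```

```bash
python3 -m pendant '[[[-6,2,0],0,1],[[0,0,-50],0,1],[[0,0,-50],0,1],[[0,0,-25],0,1],[[0,0,0],0,1],[[0,0,0],0,1]]'
```

```text
time_s: 15.55
position: [0.445, -0.0577, 0.0323]
tool_rot: [[-0.049, 0.999, -0.015], [0.999, 0.049, 0.006], [0.007, -0.014, -1.0]]
ft_force: [0.6, 0.5, 0.5]
grip_width: 0.0854
```

```bash
python3 -m pendant '[[[-3,0,-14],0,1],[[0,0,0],0,1],[[0,0,0],0,-1],[[0,0,0],0,-1],[[0,0,0],0,-1],[[0,0,0],0,-1],[[0,0,0],0,-1],[[0,0,0],0,-1],[[0,0,0],0,-1],[[0,0,0],0,-1]]'
```

```text
time_s: 16.8
position: [0.445, -0.0586, 0.0228]
tool_rot: [[-0.05, 0.999, -0.007], [0.999, 0.05, 0.003], [0.003, -0.007, -1.0]]
ft_force: [-0.3, 0.7, 1.4]
grip_width: 0.0394
```

```bash
python3 -m pendant '[[[0,0,30],0,-1],[[0,0,35],0,-1],[[0,0,0],0,-1],[[40,15,0],0,-1],[[40,15,0],0,-1],[[40,15,0],0,-1],[[40,15,0],0,-1],[[38,15,0],0,-1],[[0,0,0],0,-1],[[0,0,0],0,-1]]'
```

```text
time_s: 18.05
position: [0.6442, 0.0198, 0.0781]
tool_rot: [[-0.048, 0.999, -0.022], [0.999, 0.048, 0.006], [0.007, -0.022, -1.0]]
ft_force: [-0.2, 0.1, -1.8]
grip_width: 0.0387
```

```bash
python3 -m pendant '[[[2,-3,-15],0,-1],[[0,0,-15],0,-1],[[0,0,-5],0,-1],[[0,0,0],0,-1],[[0,0,0],0,-1]]'
```

```text
time_s: 18.68
position: [0.644, 0.0155, 0.0397]
tool_rot: [[-0.046, 0.999, -0.025], [0.999, 0.046, 0.006], [0.008, -0.025, -1.0]]
ft_force: [-0.0, 0.4, -0.8]
grip_width: 0.0386
```

```bash
python3 -m pendant '[[[2,1,-3],0,-1],[[0,0,-3],0,-1],[[0,0,0],0,-1]]';python3 -m pendant '[[[0,0,-2],0,-1],[[0,0,-1],0,-1]]';python3 -m pendant '[[[0,0,-1],0,-1],[[0,0,-1],0,-1]]'
```

```text
time_s: 19.05
position: [0.6466, 0.0166, 0.034]
tool_rot: [[-0.046, 0.999, -0.024], [0.999, 0.046, 0.006], [0.007, -0.023, -1.0]]
ft_force: [-0.4, -0.5, -1.1]
grip_width: 0.0387
time_s: 19.3
position: [0.6466, 0.0166, 0.031]
tool_rot: [[-0.046, 0.999, -0.023], [0.999, 0.046, 0.006], [0.007, -0.023, -1.0]]
ft_force: [-1.2, -0.6, -1.1]
grip_width: 0.0389
time_s: 19.55
position: [0.6467, 0.0166, 0.029]
tool_rot: [[-0.046, 0.999, -0.023], [0.999, 0.046, 0.006], [0.007, -0.023, -1.0]]
ft_force: [-1.9, -0.3, 4.8]
grip_width: 0.0387
```

M has touched down at (0.6467,0.0166). I'll release it and go to S.

```bash
python3 -m pendant '[[[0,0,0],0,1],[[0,0,0],0,1],[[0,0,0],0,1],[[0,0,0],0,1],[[0,0,0],0,1],[[0,0,20],0,1],[[0,0,55],0,1],[[0,0,60],0,1],[[0,0,0],0,1],[[-45,-20,0],0,1],[[-40,-40,0],0,1],[[-30,-52,0],0,1]]'; python3 -m pendant '[[[-25,-52,0],0,1],[[-25,-52,0],0,1],[[-20,-52,0],0,1],[[0,0,0],0,1],[[0,0,0],0,1]]'; python3 cap.py w5 .05
```

```text
time_s: 21.05
position: [0.5284, -0.0948, 0.1653]
tool_rot: [[-0.052, 0.998, -0.025], [0.999, 0.052, 0.007], [0.008, -0.025, -1.0]]
ft_force: [1.1, -1.7, 0.1]
grip_width: 0.0854
time_s: 21.68
position: [0.4523, -0.2566, 0.1618]
tool_rot: [[-0.047, 0.998, -0.029], [0.999, 0.048, 0.01], [0.012, -0.029, -1.0]]
ft_force: [0.6, 0.3, 0.2]
grip_width: 0.0852
[ 0.4523 -0.2566  0.1618]
[542   0  35  19 247] [[ 0.6385 -0.0918  0.05  ]] d mm [186.  164.7] [0.028 0.012 0.012]
[522  55  35  68 510] [[ 0.6318 -0.1561  0.05  ]] d mm [179.5 100.3] [0.028 0.057 0.012]
[496 154 101   9 579] [[ 0.6609 -0.2158  0.05  ]] d mm [206.5  41.4] [0.092 0.011 0.012]
[308 174  34  35 910] [[ 0.4537 -0.2604  0.05  ]] d mm [ 1.5 -3.9] [0.033 0.034 0.008]
[241 223  33  32 804] [[ 0.3869 -0.3157  0.05  ]] d mm [-65.5 -59.4] [0.033 0.034 0.008]
[334 239  33  31 784] [[ 0.4834 -0.3273  0.05  ]] d mm [ 31.2 -71. ] [0.034 0.033 0.008]
[  0 361  69   9 388] [[ 0.0861 -0.5182  0.05  ]] d mm [-367. -262.] [0.099 0.019 0.012]
```

View pics/w5.png

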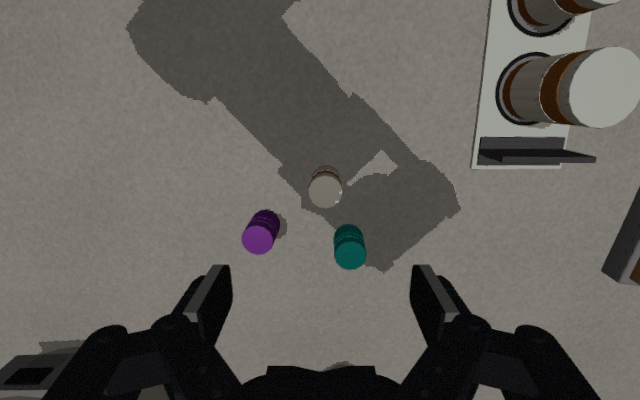

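The wrist view shows S's white cap at (325,187), with purple at (261,238) and turquoise at (350,250), both over 70 mm away. There is room for the fingers.

```bash
python3 -m pendant '[[[1,-4,0],0,1],[[0,0,-50],0,1],[[0,0,-50],0,1],[[0,0,-20],0,1],[[0,0,0],0,1],[[0,0,0],0,1]]'
```

```text
time_s: 22.48
position: [0.457, -0.2571, 0.04]
tool_rot: [[-0.057, 0.998, -0.026], [0.998, 0.057, 0.007], [0.008, -0.026, -1.0]]
ft_force: [-0.1, -0.6, -0.1]
grip_width: 0.0854
```

```bash
python3 -m pendant '[[[-3,-3,-15],0,1],[[0,0,-10],0,1],[[0,0,0],0,1],[[0,0,0],0,1]]'
```

```text
time_s: 22.98
position: [0.4563, -0.2611, 0.0181]
tool_rot: [[-0.058, 0.998, -0.021], [0.998, 0.058, 0.002], [0.003, -0.02, -1.0]]
ft_force: [0.2, -0.5, 1.3]
grip_width: 0.0857
```

```bash
python3 -m pendant '[[[-2,0,-7],0,1],[[0,0,0],0,1],[[0,0,0],0,-1],[[0,0,0],0,-1],[[0,0,0],0,-1],[[0,0,0],0,-1],[[0,0,0],0,-1],[[0,0,0],0,-1],[[0,0,0],0,-1],[[0,0,0],0,-1],[[0,0,0],0,-1]]' 30
```

```text
time_s: 24.35
position: [0.4545, -0.2613, 0.0114]
tool_rot: [[-0.058, 0.998, -0.02], [0.998, 0.058, 0.001], [0.002, -0.019, -1.0]]
ft_force: [-0.7, 0.4, -0.8]
grip_width: 0.0002
```

The fingers shut to zero, so the grasp missed. I'll look before moving anything.

```bash
python3 - <<'E'
from h import *
shot('wrist','w6')
im,d=shot('top','top2',(390,180,490,290),5)
E
```

```text
(no output)
```

View pics/w6.png

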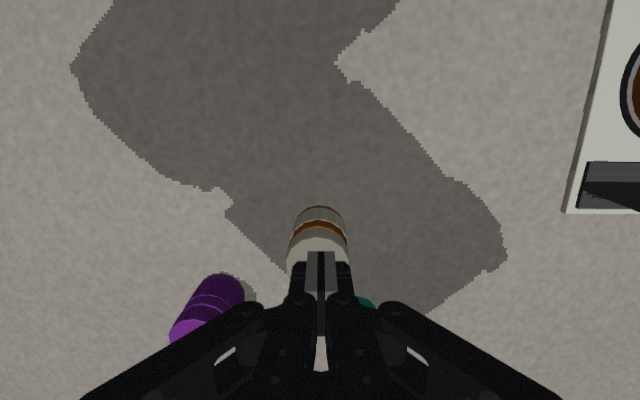

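```bash
python3 - <<'E'
from h import *
st=np.load('w6.npz');P=cloud('wrist',st['d'],st)
print(st['p'],viewer.camera_params('wrist')['T_tool_cam'].__repr__())
for u,v in [(320,215),(320,228),(295,250),(320,255),(308,275),(332,275),(320,290),(300,290)]: print(u,v,P[v,u].round(4))
t=np.load('top2.npz');Q=cloud('top',t['d'])
m=(abs(Q[...,2]-.049)<.006)&(abs(Q[...,0]-.45)<.06)&(abs(Q[...,1]+.26)<.07)
print(m.sum(),Q[m].mean(0) if m.any() else '')
E
```

```text
[ 0.454521   -0.26129237  0.01144069] array([[ 3.02150410e-04, -9.45459121e-01, -3.25740633e-01,
         8.44461517e-02],
       [ 9.99999925e-01,  2.06603979e-04,  3.27913561e-04,
         5.23301740e-04],
       [-2.42729556e-04, -3.25740708e-01,  9.45459112e-01,
        -1.81693023e-01],
       [ 0.00000000e+00,  0.00000000e+00,  0.00000000e+00,
         1.00000000e+00]])
320 215 [ 0.4539 -0.2444  0.0202]
320 228 [ 0.4543 -0.2446  0.0387]
295 250 [ 0.4423 -0.2531  0.0492]
320 255 [ 0.4551 -0.2503  0.0579]
308 275 [ 0.4503 -0.2504  0.0761]
332 275 [ 0.4606 -0.2501  0.0755]
320 290 [ 0.4557 -0.2498  0.0875]
300 290 [ 0.4475 -0.2539  0.0824]
0
```

View pics/top2.png

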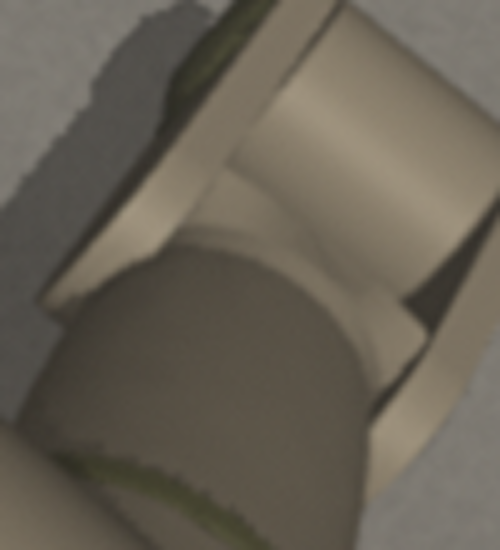

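```bash
python3 - <<'E'
from h import *
for n,px in [('w5',[(222,268),(226,275),(220,290),(418,268),(215,325)]),('w2',[(255,258),(250,275),(245,325),(388,260)]),('w6',[(306,256),(313,253),(320,252),(327,253),(334,256),(296,266),(346,266),(345,250)])]:
    st=np.load(n+'.npz');P=cloud('wrist',st['d'],st)
    print(n,st['p'])
    for u,v in px: print(u,v,((P[v,u]-st['p'])@st['R']*1e3).round(1))
st=np.load('w6.npz');save(st['im'],'w6c',(260,180,400,300),5)
E
```

```text
w5 [ 0.45225433 -0.25661641  0.16184258]
222 268 [ 11.3 -43.3 -59.2]
226 275 [  7.9 -41.8 -59.5]
220 290 [  6.3 -41.9 -68.6]
418 268 [ 11.1  44.  -58.9]
215 325 [ -4.  -42.3 -78.1]
w2 [ 0.65593501 -0.15285579  0.08590784]
255 258 [ 11.2 -30.4 -49.9]
250 275 [ 11.4 -29.5 -65. ]
245 325 [ -0.9 -29.  -81.5]
388 260 [ 11.1  32.  -51.5]
w6 [ 0.454521   -0.26129237  0.01144069]
306 256 [  5.4  -6.9 -37.2]
313 253 [ 11.7  -3.1 -45.7]
320 252 [ 11.3   0.3 -44. ]
327 253 [ 11.1   3.7 -44.7]
334 256 [ 11.3   6.9 -48.1]
296 266 [  6.9 -11.1 -49.7]
346 266 [  7.2  12.6 -50.2]
345 250 [  8.   13.2 -35.6]
```

View pics/w6c.png

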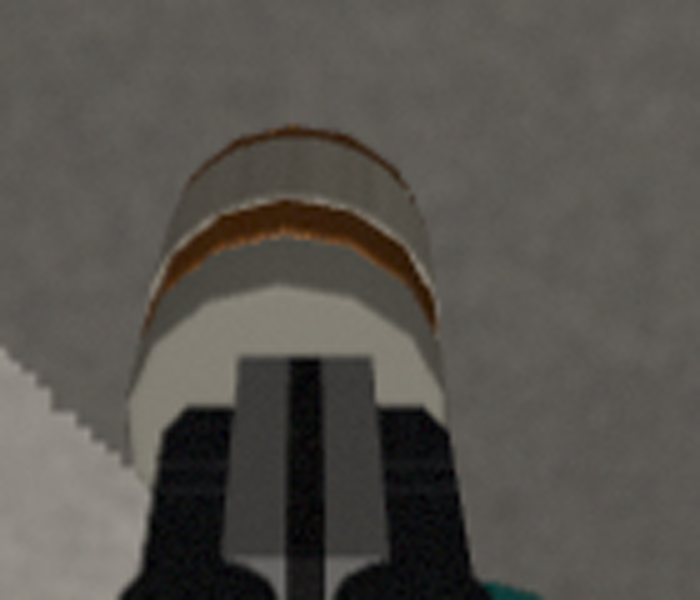

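The fingers shut just above S's cap. The depth picture puts the real shut tips about 44 mm behind the reported TCP (58 mm when open). So the earlier jars were held by their cap edges, and S is upright and untouched. I'll rise, open, and go about 40 mm deeper.

```bash
python3 -m pendant '[[[0,0,12],0,-1],[[0,0,0],0,1],[[0,0,0],0,1],[[0,0,0],0,1],[[0,0,0],0,1],[[0,0,0],0,1],[[0,0,0],0,1],[[0,0,-20],0,1],[[0,0,0],0,1]]'; python3 -m pendant '[[[0,0,-10],0,1],[[0,0,-10],0,1],[[0,0,0],0,1]]'
```

```text
time_s: 25.58
position: [0.4547, -0.2614, 0.0042]
tool_rot: [[-0.058, 0.998, -0.019], [0.998, 0.058, 0.001], [0.002, -0.019, -1.0]]
ft_force: [0.5, -0.6, -0.2]
grip_width: 0.0853
time_s: 25.95
position: [0.455, -0.2617, -0.0162]
tool_rot: [[-0.058, 0.998, -0.018], [0.998, 0.058, -0.0], [0.001, -0.018, -1.0]]
ft_force: [1.1, 0.0, 0.1]
grip_width: 0.0855
```

```bash
python3 -m pendant '[[[-1,1,-9],0,1],[[0,0,0],0,1],[[0,0,0],0,-1],[[0,0,0],0,-1],[[0,0,0],0,-1],[[0,0,0],0,-1],[[0,0,0],0,-1],[[0,0,0],0,-1],[[0,0,0],0,-1],[[0,0,0],0,-1]]' 30
```

```text
time_s: 27.2
position: [0.4544, -0.261, -0.0251]
tool_rot: [[-0.058, 0.998, -0.017], [0.998, 0.058, -0.001], [-0.0, -0.017, -1.0]]
ft_force: [-0.5, -0.2, -0.1]
grip_width: 0.0333
```

```bash
python3 -m pendant '[[[0,0,30],0,-1],[[0,0,50],0,-1],[[0,0,50],0,-1],[[0,0,0],0,-1],[[15,50,0],0,-1],[[15,50,0],0,-1],[[15,50,0],0,-1],[[15,50,0],0,-1],[[20,50,0],0,-1],[[30,45,0],0,-1],[[35,35,0],0,-1],[[0,0,0],0,-1]]'
```

```text
time_s: 28.7
position: [0.5974, 0.081, 0.0988]
tool_rot: [[-0.055, 0.998, -0.031], [0.998, 0.055, 0.003], [0.005, -0.031, -1.0]]
ft_force: [-0.4, -0.2, -0.5]
grip_width: 0.0335
```

```bash
python3 -m pendant '[[[42,20,0],0,-1],[[0,0,-40],0,-1],[[0,0,-40],0,-1],[[0,0,-15],0,-1],[[0,0,0],0,-1],[[0,0,0],0,-1]]'
```

```text
time_s: 29.45
position: [0.6376, 0.099, -0.0018]
tool_rot: [[-0.053, 0.998, -0.038], [0.999, 0.053, 0.002], [0.004, -0.037, -0.999]]
ft_force: [0.6, -0.4, 0.3]
grip_width: 0.0335
```

```bash
python3 -m pendant '[[[2,2,-6],0,-1],[[0,0,-5],0,-1],[[0,0,0],0,-1]]'; python3 -m pendant '[[[0,0,-2],0,-1],[[0,0,-2],0,-1]]';python3 -m pendant '[[[0,0,-1],0,-1],[[0,0,-1],0,-1]]'
```

```text
time_s: 29.82
position: [0.6409, 0.101, -0.011]
tool_rot: [[-0.053, 0.998, -0.034], [0.999, 0.053, 0.002], [0.004, -0.033, -0.999]]
ft_force: [-0.5, 0.6, -0.6]
grip_width: 0.0329
time_s: 30.08
position: [0.6411, 0.101, -0.0148]
tool_rot: [[-0.053, 0.998, -0.033], [0.999, 0.053, 0.002], [0.004, -0.033, -0.999]]
ft_force: [0.3, 0.0, -0.4]
grip_width: 0.0332
time_s: 30.32
position: [0.6411, 0.101, -0.017]
tool_rot: [[-0.053, 0.998, -0.033], [0.999, 0.053, 0.002], [0.004, -0.033, -0.999]]
ft_force: [0.5, 0.3, -1.5]
grip_width: 0.0332
```

```bash
python3 -m pendant '[[[-1,0,-1],0,-1]]';python3 -m pendant '[[[0,0,-1],0,-1]]'
```

```text
time_s: 30.45
position: [0.64, 0.101, -0.0181]
tool_rot: [[-0.053, 0.998, -0.033], [0.999, 0.053, 0.002], [0.004, -0.033, -0.999]]
ft_force: [0.1, 0.2, -0.4]
grip_width: 0.0334
time_s: 30.58
position: [0.64, 0.101, -0.019]
tool_rot: [[-0.053, 0.998, -0.033], [0.999, 0.053, 0.002], [0.004, -0.033, -0.999]]
ft_force: [-3.0, -0.3, 7.1]
grip_width: 0.0333
```

S has touched down. I'll release it, rise, back off toward +y and check everything in the top view.

```bash
python3 -m pendant '[[[0,0,0],0,1],[[0,0,0],0,1],[[0,0,0],0,1],[[0,0,0],0,1],[[0,0,0],0,1],[[0,0,0],0,1],[[0,0,20],0,1],[[0,0,50],0,1],[[0,0,60],0,1],[[0,0,60],0,1],[[-30,50,0],0,1],[[-30,50,0],0,1]]'; python3 -m pendant '[[[-30,50,0],0,1],[[-30,50,0],0,1],[[-30,50,0],0,1],[[-30,50,0],0,1],[[-30,50,0],0,1],[[0,0,0],0,1]]'; python3 - <<'E'
from h import *
im,d=shot('top','top3',None,1.25); P=cloud('top',d)
shot('scene','sc3',None,1.25)
T=dict(XL=(.104,.6565,-.153,.029),L=(.088,.6513,-.0683,.025),M=(.072,.6459,.0163,.021),S=(.056,.6408,.101,.017))
for k,(h,x,y,r) in T.items():
    m=(np.abs(P[...,2]-h)<.006)&(np.hypot(P[...,0]-x,P[...,1]-y)<.04)
    vv,uu=np.where(m); (c,rr)=cv2.minEnclosingCircle(np.c_[uu,vv].astype(np.float32))
    w=onplane('top',[c],h)[0]
    print(k,m.sum(),'off mm',((P[m].mean(0)[:2]-[x,y])*1e3).round(1),((w[:2]-[x,y])*1e3).round(1),'z',P[m][:,2].mean().round(4))
b0=np.load('top1.npz')['im'][215:255,235:285].astype(int);print('beaker diff',abs(im[215:255,235:285].astype(int)-b0).mean())
E
```

```text
time_s: 32.08
position: [0.5791, 0.2, 0.1763]
tool_rot: [[-0.047, 0.998, -0.033], [0.999, 0.047, 0.003], [0.005, -0.032, -0.999]]
ft_force: [0.2, 0.6, -0.3]
grip_width: 0.0853
time_s: 32.83
position: [0.4208, 0.46, 0.1774]
tool_rot: [[-0.05, 0.998, -0.031], [0.999, 0.051, 0.004], [0.006, -0.031, -1.0]]
ft_force: [-0.3, -0.4, -0.7]
grip_width: 0.0851
XL 468 off mm [-0.9 -0.3] [-1.2 -0.1] z 0.103
L 339 off mm [-2.5 -0.8] [-2.3 -0.9] z 0.0871
M 230 off mm [-3.3  1.5] [-3.6  1.8] z 0.0711
S 147 off mm [-0.1 -1.4] [-0.4 -1.2] z 0.0551
beaker diff 2.6355
```

View pics/top3.png

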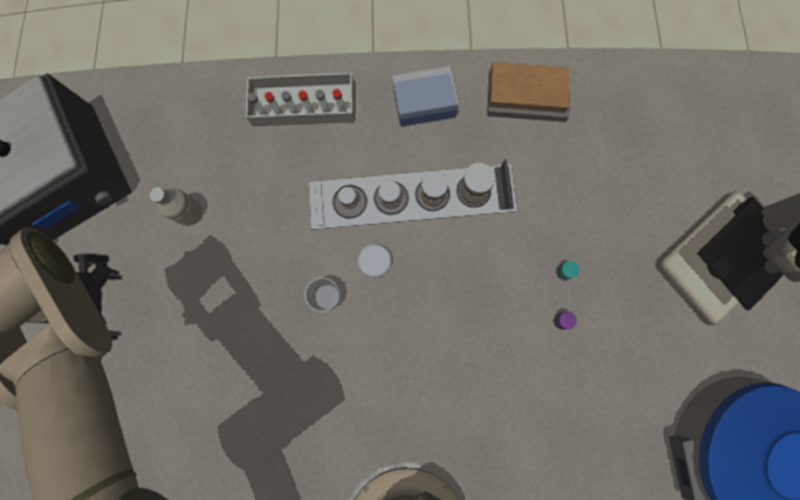

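View pics/sc3.png

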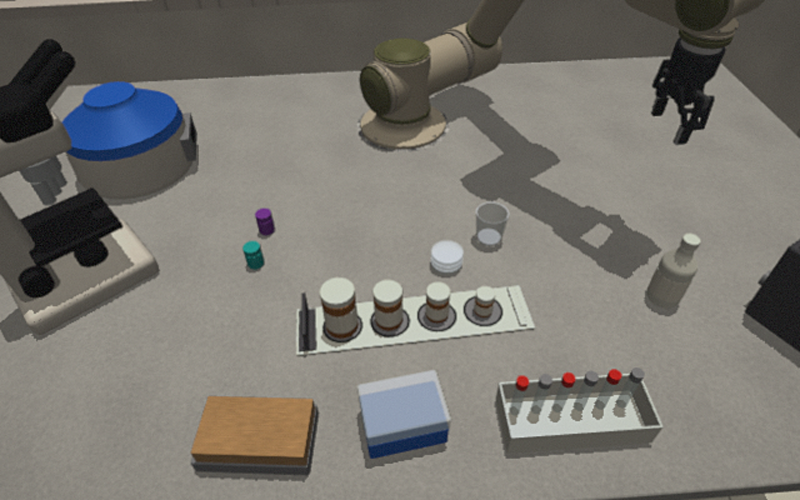

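All four jars stand upright on their marks in order, from (340,310) by the bookend to (485,305) at the far end. The largest offset is about 4 mm. The beaker at (323,294) and the look-alikes are where they were, so I'm handing in.

```bash
python3 -c "
from h import *
print(ticket.close_job())"
```

```text
the job is handed in; nothing more can be done
None
```

The four jars stand upright on the four marks in the order XL, L, M, S, with XL next to the bookend. I handed the job in at about 33 s of robot time, with the gripper open and well clear of everything.

**Last checks:** In the final top view, the offsets from the mark centres were about 1 mm (XL), 2.5 mm (L), 4 mm (M) and 1.5 mm (S). The calibration is only good to about 2 mm, and I left M as it was. Cap heights matched jars standing on the strip. The beaker, the petri dishes and the purple and turquoise look-alikes looked unmoved.

**What disagreed:** The first grasp on S closed on nothing, just above its cap, without disturbing the jar. Depth readings showed the real fingertips about 44 mm behind the reported TCP, so XL, L and M had been carried by their cap edges. Their grip widths also read 2–3 mm under the jar diameters. I took S again 37 mm lower, with a firm grip. The tool also slowly tilted by up to about 2°.

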